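Set out the table clock's parts on their holders

TASK

Set out the parts of the table clock for its refit: drop the brass plate whose holes match the wooden stand's pins over those pins, flat down on the stand, and lay the other brass plate flat on the blue pad, centred and squared up within its white outline. Set the bell upright in the middle of the round cork pad's red ring, and stand the brass weight upright in the white cup. Do not tip the bell or the weight over on the way.

Things in the scene. Friction and masses are not known exactly. Their poses are not given: they have to be found in the camera images.
- plate_two_mid (a point): Loose brass plate, 100 (x) by 56 (y) by 5 mm, TWO through holes 13 mm wide at x = -34 and +34, y = 0 mm. Fixed at its centre is a black box, the natural grip: 36 mm along x, 26 mm along y, from 5 to 35 mm above the underside, red dot on top. 0.28 kg. This point: plate centre, 20 mm above its underside; x along its length, z up. Same either way round.
- plate_four_mid (a point): Loose brass plate, 100 (x) by 56 (y) by 5 mm, FOUR through holes 13 mm wide at x = -34 and +34, y = -16 and +16 mm. Fixed at its centre is a black box, the natural grip: 36 mm along x, 26 mm along y, from 5 to 35 mm above the underside, red dot on top. 0.28 kg. This point: plate centre, 20 mm above its underside; x along its length, z up. Same either way round.
- bell_mid (a point): Loose steel clock bell standing on its rim: a dome 70 mm across and 26 mm high with an upright round brass post, 16 mm across, from 26 to 60 mm height, to grip it by. About 0.15 kg. This point is on its axis, 30 mm above the rim; z is the axis, up.
- weight_mid (a point): Loose brass clock weight standing upright: a cylinder 36 mm across and 60 mm tall with a small 8 mm stud (6 mm) on top. About 0.42 kg. This point is its centre, 30 mm above the underside; z is the axis, up.
- stand_top (a point): Pale wooden assembly stand, fixed to the table: a block 116 mm (its x) by 70 mm (its y), 14 mm high, with TWO upright steel pins, 6 mm across with tapered tips, standing 16 mm above its top at x = -34 and +34 mm, y = 0, a flat dark red ring painted round each foot. This point is the centre of the block's top face, 14 mm above the table; x along the block's length, z up.
- pad_top (a point): Blue rectangular pad with a white outline, fixed to the table, 124 mm (its x) by 80 mm (its y), 4 mm thick, flat. The white outline frames a plate with about 3 mm to spare. This point is the centre of its top face, 4 mm above the table; x along its length.
- bell_pad_top (a point): Round cork pad with a thin red ring, fixed to the table, 96 mm across, 6 mm thick, flat; the ring is 79 mm across outside, 73 mm inside. This point is the centre of its top face, 6 mm above the table.
- cup_floor (a point): Low white open round cup, fixed to the table: 72 mm across outside, 64 mm inside, rim 18 mm above the table, inner floor 5 mm above the table. This point is the centre of the inner floor.
Mind the look-alikes: they are no part of the job. What is shaped like the part that bears weight_mid but purple is not meant.

How it is judged (in metres and radians):
At the end, for the whole second after the job is handed in: Two-hole plate down flat over the stand's pins (8 mm, 0.25 rad); four-hole plate flat on the blue pad (centre within 13 mm, squared to 0.25 rad); bell upright on the cork pad (within 13 mm of its centre); weight upright on the cup's floor; all at rest (horizontal distance between plate_two_mid and stand_top below 0.008 m and z of plate_two_mid in the frame of stand_top between 0.017 and 0.023 m and angle between each of plate_two_mid, plate_four_mid, bell_mid, weight_mid's own z axis and vertical below 0.12 rad and angle between the x axis of plate_two_mid and the x axis of stand_top, either way round below 0.25 rad and horizontal distance between plate_four_mid and pad_top below 0.013 m and z of plate_four_mid in the frame of pad_top between 0.017 and 0.023 m and angle between the x axis of plate_four_mid and the x axis of pad_top, either way round below 0.25 rad and horizontal distance between bell_mid and bell_pad_top below 0.013 m and z of bell_mid in the frame of bell_pad_top between 0.026 and 0.034 m and horizontal distance between weight_mid and cup_floor below 0.017 m and z of weight_mid in the frame of cup_floor between 0.026 and 0.034 m and linear speed of each of plate_two, plate_four, bell, weight below 0.02 m/s); the robot touches nothing.
It fails at once if the bell or the weight is tipped over (angle between any of bell_mid, weight_mid's own z axis and vertical above 0.8 rad).
It also fails if it takes over 128 s, if anything falls off the work surface, if the arm or the gripper's body presses on something with over 40 N, if the wrist force passes 120 N, or if a joint passes its speed limit or range.

ROBOT

A 6-joint arm with a two-finger parallel gripper is mounted at the origin on the work surface. World frame = base frame: x ahead of the robot, y to its left, z up, the work surface at z = 0. Lengths are in m, angles in degrees, forces in N, time in s.
With the tool pointing down it reaches from about 0.3 to 0.875 m from the base axis. Payload 6.4 kg.
Tool frame: the origin (TCP) lies on the centre line of the jaws, within the pads' length; the fingertips stand 11 mm ahead of it and the grasp point (between the pads) lies 8 mm behind it; z points along the fingers, y is the line along which they close (so a half turn about z gives the same grasp; the last joint's range is limited). The gripper opens to 85 mm and grips with 20 to 120 N. Pads are 22 mm wide; open, the fingers measure 114 mm over their backs; the gripper's body (76 mm by 85 mm) begins 54 mm behind the grasp point. The pads swing forward as they close: fully open they stand 13 mm farther back than shut.
Start: joints at [64.383, 10.359, 92.074, -0, 77.567, -11.82], TCP at [0.137, 0.558, 0.242] pointing down, gripper open.
Joint ranges: [-171.53, 171.53], [-51.25, 118.39], [17.06, 147.69], [-65.23, 245.23], [0, 150.52], [-178.68, 178.68]. Speed limits (degrees/s): [147.25, 147.25, 172.46, 180, 180, 180].

INTERFACE

Orientations are given as [roll, pitch, yaw] about the fixed x, y, z axes, in that order (R = Rz(yaw) Ry(pitch) Rx(roll)).
In Python, from bench import env gives the robot as it stands.
- The arm moves only by the shell command python3 -m creep 'ROWS' [OPENING]. ROWS is JSON, a list of rows, each an object of numbers: "tx", "ty", "tz": the shift along the tool's x, y, z in mm; "wx", "wy", "wz": the turn, a rotation vector about the tool's x, y, z in rad. In form: [{"tx": .., "ty": .., "tz": .., "wx": .., "wy": .., "wz": ..}, ...]. A call has 1 to 20 rows; each row shifts and turns the commanded pose from where the row before left it, along the tool's axes as they then stand; what a row does not reach is not made up. A row lasts 1/12 s, in which the tool goes at most 41.7 mm and 7.16 degrees, less where a joint would pass 70% of its speed; a pose out of reach is approached as far as the arm can. A call is refused whole if a number of a shift passes 41.7 or a number of a turn 0.125, either way. A call with a gripper value outside its range is refused whole. OPENING is the opening, from -1 (shut) to 1 (fully open), set as the call begins (- or left out, the last holds). The fingers move at their own pace and stop on an object; the grip force is fixed at half the most. Time passes only in rows, so rows that do not move let the fingers close. It gives the time, the measured TCP pose, the force, the opening and the grip force at its end, in the units of the state.
- env.read_state(): the state, without advancing time (a new reading comes with each control period).
- env.camera(name): name is "scene" or "side" or "wrist"; returns a dict with "pixels" (480x640x3 uint8, red, green, blue), "range_z" (480x640 float32, m along the optical axis (not along the pixel's ray), 0 where there is no reading), "camera_matrix" (3x3 intrinsics, pixels), "camera_from_world" (4x4, takes a point from world to camera coordinates). Camera axes: x right, y up, looking along -z (the intrinsics and any distortion apply to the point x, -y, -z); pixel columns grow to the right and rows downward; lengths in m; the calibration is good to about 2 mm. A picture is of the moment at which its call begins.
- env.finish_job(): hands the job in; it is judged then, once.
The state is a dict: "time_s": time; "joint_pos": joint angles; "dq": joint speeds; "tau": joint torques, N m; "tcp_pos": TCP position; "eef_rot": TCP orientation; "contact_force": force on the tool from outside, world axes, zero at the start; "moment": the same for the moment, N m; "finger_gap": opening from 0.0 (shut) to 1.0 (fully open); "grasp_force": force on a finger pad.
Only numpy, scipy, OpenCV 4.12 (cv2) and the standard library are available. Lean on these libraries where they do the work, as an engineer would, in place of code of your own. Each camera call takes 0.05 s, during which the arm holds its last target. There are 200 camera calls.

## Working session

There is one attempt and no reset: what is moved stays moved. The work goes in short steps, Python scripts to look and compute and a shell command to move; the robot and the scene stay as the last step left them, time stands still between calls to the robot, and variables do not carry over. Pictures are saved under pics/ and viewed, at most 14 in all, crops included, and the job is handed in when it is done.

```bash
ls; mkdir -p pics
python3 - <<'E'
from bench import env
import cv2,numpy as np
s=env.read_state();print(s)
for n in ["scene","side","wrist"]:
    c=env.camera(n);np.savez(f"pics/{n}0.npz",**c)
    cv2.imwrite(f"pics/{n}0.png",c["pixels"][:,:,::-1]);print(n,c["camera_matrix"].tolist(),c["camera_from_world"].round(3).tolist())
E
```

```text
pics
{'time_s': 0.0, 'joint_pos': array([ 6.43836693e+01,  1.04034504e+01,  9.21340088e+01,  3.04115789e-04,
        7.75666963e+01, -1.18208120e+01]), 'dq': array([-0.12904512,  0.06597897, -0.046857  ,  0.01194448,  0.02595662,
        0.05314333]), 'tau': array([-1.51734122e-03, -4.44855344e+01, -3.51339734e+01, -3.13217643e-04,
        9.04450048e-03,  6.36365627e-06]), 'tcp_pos': array([0.13685802, 0.55790859, 0.24134901]), 'eef_rot': array([-1.79898114e+02, -2.16269785e-02,  1.66204396e+02]), 'contact_force': array([-0.04561053,  0.14398628,  0.55785903]), 'moment': array([-0.0364595 ,  0.0160223 , -0.02665436]), 'grasp_force': 0.0, 'finger_gap': 0.9957302662040545}
scene [[434.62221602906834, 0.0, 316.1159721051915], [0.0, 434.62221602906834, 229.46600697477749], [0.0, 0.0, 1.0]] [[-0.878, 0.479, 0.006, 0.495], [-0.394, -0.73, 0.559, 0.149], [0.272, 0.488, 0.829, -1.093], [0.0, 0.0, 0.0, 1.0]]
side [[622.1976477126773, 0.0, 327.0493018745637], [0.0, 622.1976477126773, 244.16620017953866], [0.0, 0.0, 1.0]] [[0.981, -0.194, 0.018, -0.502], [0.135, 0.746, 0.652, -0.096], [-0.14, -0.637, 0.758, -1.44], [0.0, 0.0, 0.0, 1.0]]
wrist [[355.1318762230626, 0.0, 324.4328846219656], [0.0, 355.1318762230626, 237.37444231236432], [0.0, 0.0, 1.0]] [[0.238, 0.971, -0.002, -0.573], [-0.932, 0.227, -0.282, 0.036], [-0.273, 0.069, 0.959, -0.379], [0.0, 0.0, 0.0, 1.0]]
```

View pics/scene0.png

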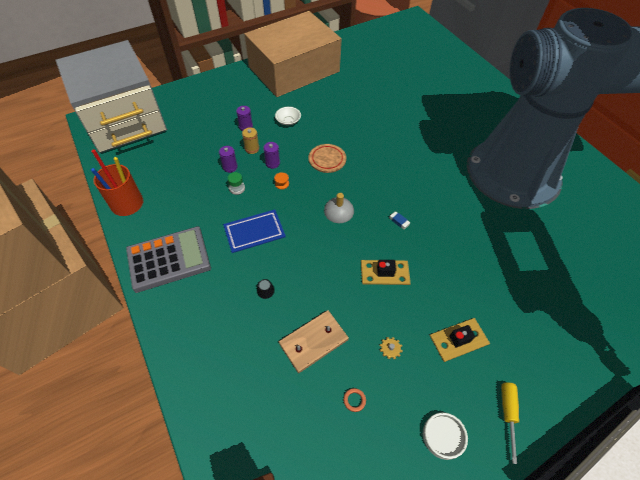

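View pics/side0.png

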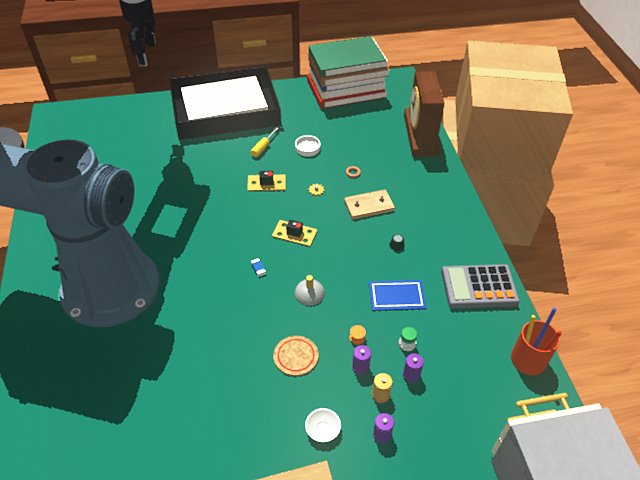

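```bash
cat > h.py <<'E'
import numpy as np,cv2
def load(n): return dict(np.load(f"pics/{n}.npz"))
def ray(c,u,v):
    K=c["camera_matrix"];T=c["camera_from_world"];R=T[:3,:3]
    d=np.array([(u-K[0,2])/K[0,0],-(v-K[1,2])/K[1,1],-1.])
    return -R.T@T[:3,3],R.T@d
def onz(c,u,v,z):
    o,d=ray(c,u,v);return o+d*(z-o[2])/d[2]
def proj(c,p):
    K=c["camera_matrix"];q=c["camera_from_world"]@np.append(p,1);return K[0,2]-K[0,0]*q[0]/q[2],K[1,2]+K[1,1]*q[1]/q[2]
def cloud(c):
    v,u=np.mgrid[0:480,0:640];K=c["camera_matrix"];T=c["camera_from_world"];r=c["range_z"].astype(float)
    P=np.stack([(u-K[0,2])/K[0,0]*r,-(v-K[1,2])/K[1,1]*r,-r],-1)-T[:3,3]
    P=P@T[:3,:3];P[r<=0]=np.nan;return P
def crop(c,u,v,w,h,s): return cv2.resize(np.ascontiguousarray(c["pixels"][v-h//2:v+h//2,u-w//2:u+w//2,::-1]),None,fx=s,fy=s,interpolation=cv2.INTER_CUBIC)
E
python3 - <<'E'
from h import *
a=load("scene0");b=load("side0")
L=[(a,386,272),(a,460,338),(a,445,435),(a,288,117),(b,295,232),(b,267,182),(b,308,145),(b,323,425)]
I=[crop(c,u,v,66,66,3) for c,u,v in L]
cv2.imwrite("pics/m.png",np.vstack([np.hstack(I[:4]),np.hstack(I[4:])]))
pc=cloud(a);pb=cloud(b)
for n,(c,u,v),z in [("p1",(a,386,265),.035),("p1",(b,295,226),.035),("p2",(a,460,334),.035),("p2",(b,266,175),.035),("bell",(a,340,196),.06),("bell",(b,309,278),.06),("cup1",(a,445,435),.01),("cup2",(a,288,117),.01),("cork",(a,327,158),.006),("cork",(b,296,356),.006),("weight",(a,251,130),.066),("weight",(b,383,379),.066),("stand",(a,314,341),.014),("pad",(a,254,231),.004),("pad",(b,397,296),.004),("stand",(b,370,205),.014)]:
    P=pc if c is a else pb
    print(n,onz(c,u,v,z).round(3),P[v,u].round(3))
E
```

```text
p1 [0.449 0.089 0.035] [0.449 0.089 0.035]
p1 [0.446 0.077 0.035] [0.446 0.078 0.034]
p2 [0.409 0.279 0.035] [0.408 0.279 0.033]
p2 [0.4   0.271 0.035] [0.401 0.274 0.032]
bell [ 0.452 -0.096  0.06 ] [ 0.452 -0.096  0.059]
bell [ 0.449 -0.106  0.06 ] [ 0.449 -0.107  0.061]
cup1 [0.534 0.404 0.01 ] [0.533 0.404 0.006]
cup2 [ 0.416 -0.432  0.01 ] [ 0.413 -0.438  0.004]
cork [ 0.395 -0.253  0.006] [ 0.395 -0.254  0.006]
cork [ 0.392 -0.266  0.006] [ 0.392 -0.264  0.002]
weight [ 0.543 -0.375  0.066] [ 0.541 -0.384  0.058]
weight [ 0.547 -0.383  0.066] [ 0.548 -0.382  0.064]
stand [0.653 0.154 0.014] [0.653 0.153 0.011]
pad [ 0.649 -0.138  0.004] [ 0.649 -0.137  0.007]
pad [ 0.646 -0.152  0.004] [ 0.647 -0.149  0.001]
stand [0.651 0.134 0.014] [0.654 0.142 0.006]
```

View pics/m.png

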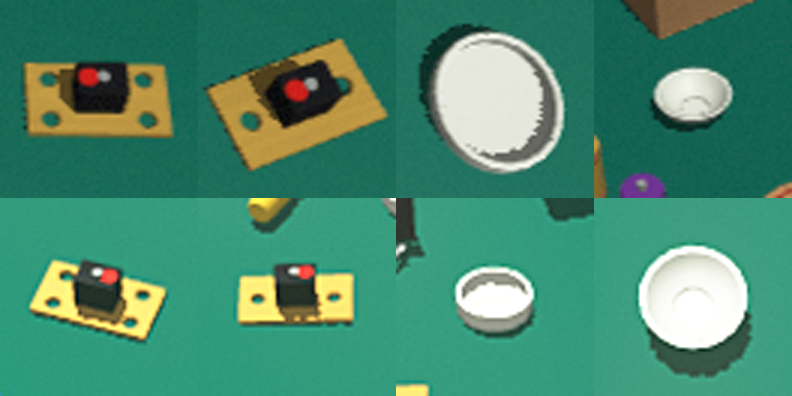

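```bash
cat > seg.py <<'E'
from h import *
def blobs(c,lo,hi,z,amin=30,xy=None,r=.08):
    hsv=cv2.cvtColor(c["pixels"],cv2.COLOR_RGB2HSV);m=cv2.inRange(hsv,lo,hi)
    m=cv2.morphologyEx(m,cv2.MORPH_CLOSE,np.ones((3,3)))
    out=[]
    for k in cv2.findContours(m,cv2.RETR_EXTERNAL,cv2.CHAIN_APPROX_NONE)[0]:
        if cv2.contourArea(k)<amin: continue
        W=np.array([onz(c,u,v,z)[:2] for u,v in k[:,0]])
        R=cv2.minAreaRect((W*1000).astype(np.float32))
        if xy is None or np.hypot(*(np.array(R[0])/1000-xy))<r: 
            b=cv2.boxPoints(R);e=[b[1]-b[0],b[2]-b[1]];e=max(e,key=np.linalg.norm)
            out.append((np.round(R[0],1).tolist(),np.round(sorted(R[1]),1).tolist(),round(float(np.degrees(np.arctan2(e[1],e[0])))%180,1),int(cv2.contourArea(k))))
    return out
E
python3 - <<'E'
from seg import *
for n in ["scene0","side0"]:
    c=load(n);print(n)
    for nm,lo,hi,z,xy in [("pad",(110,120,60),(130,255,255),.004,(.648,-.14)),("stand",(8,60,120),(22,190,255),.014,(.65,.145)),("cork",(0,60,100),(20,255,255),.006,(.394,-.26)),("cup",(0,0,150),(179,60,255),.018,(.53,.4)),
      ("p4",(18,90,120),(32,255,255),.005,(.449,.08)),("p2",(18,90,120),(32,255,255),.005,(.405,.275)),("wt",(16,90,90),(30,255,255),.03,(.545,-.38)),("purple",(135,80,60),(155,255,255),.06,(.545,-.38)),
      ("dot4",(0,150,120),(8,255,255),.035,(.449,.08)),("dot2",(0,150,120),(8,255,255),.035,(.405,.275)),("bellpost",(16,90,90),(30,255,255),.045,(.45,-.1))]:
        print(nm,blobs(c,lo,hi,z,8,xy,.13 if nm=="purple" else .06))
E
```

```text
scene0
pad [([648.3, -140.9], [79.8, 120.7], 171.6, 1494)]
stand [([652.6, 151.1], [71.3, 115.5], 5.5, 2112)]
cork [([393.5, -255.5], [92.5, 95.7], 116.4, 782)]
cup [([535.5, 404.6], [70.5, 70.8], 80.8, 1474)]
p4 [([446.9, 89.7], [56.3, 100.6], 150.0, 652)]
p2 [([401.7, 281.7], [56.3, 100.3], 171.7, 869)]
wt [([548.5, -380.0], [36.2, 91.8], 71.5, 273)]
purple [([628.8, -320.2], [32.3, 84.4], 75.5, 298), ([532.8, -283.2], [31.7, 82.9], 68.0, 281), ([538.9, -432.1], [31.5, 89.6], 72.2, 232)]
dot4 [([455.6, 84.4], [11.8, 12.4], 151.6, 22)]
dot2 [([411.2, 280.4], [11.7, 13.2], 151.5, 32)]
bellpost [([450.3, -97.2], [13.6, 37.3], 59.8, 60)]
side0
pad [([646.0, -147.8], [80.0, 122.2], 171.1, 1406)]
stand [([649.9, 140.6], [77.3, 116.4], 5.1, 893)]
cork [([391.7, -263.2], [94.1, 95.8], 40.1, 1348)]
cup [([532.8, 391.4], [70.7, 86.1], 80.1, 396)]
p4 [([445.0, 83.7], [58.1, 102.0], 150.5, 455)]
p2 [([400.8, 275.9], [58.8, 99.9], 172.4, 371)]
wt [([548.5, -382.6], [37.0, 66.4], 69.2, 406)]
purple [([524.4, -476.5], [34.3, 53.9], 68.3, 264), ([614.2, -365.3], [33.1, 63.7], 64.3, 216), ([516.9, -327.9], [33.3, 65.6], 72.3, 379)]
dot4 [([452.9, 79.4], [12.3, 13.3], 80.4, 15)]
dot2 [([411.8, 276.5], [10.6, 15.5], 82.4, 11)]
bellpost [([448.9, -104.4], [13.6, 36.8], 79.7, 65)]
```

```bash
cat > go.py <<'E'
import sys,numpy as np
from bench import env
from scipy.spatial.transform import Rotation as Ro
def plan(x,y,z,yaw):
    "target TCP in m, yaw deg (mod 180 nearest); prints turn rotvec and shift in the target frame"
    s=env.read_state();R0=Ro.from_euler("xyz",s["eef_rot"],degrees=True)
    d=(yaw-s["eef_rot"][2]+90)%180-90
    R1=Ro.from_euler("xyz",[180,0,s["eef_rot"][2]+d],degrees=True)
    w=(R0.inv()*R1).as_rotvec();t=R1.inv().apply(np.array([x,y,z])-s["tcp_pos"])*1000
    print("t",round(s["time_s"],2),"tcp",(s["tcp_pos"]*1000).round(1),"rot",s["eef_rot"].round(1),"j6",s["joint_pos"][5].round(1),"| turn",w.round(3),"rows",round(np.linalg.norm(w)/.12,1),"| shift",t.round(1),"rows",round(np.linalg.norm(t)/40,1))
if __name__=="__main__": plan(*map(float,sys.argv[1:5]))
E
python3 go.py .401 .279 .14 172.1
```

```text
t 0.15 tcp [136.9 558.  241.6] rot [-179.9   -0.   166.2] j6 -11.8 | turn [-0.001 -0.    -0.103] rows 0.9 | shift [-299.9 -240.1  101.6] rows 9.9
```

```bash
python3 -m creep '[{"wz":-0.103},{"tx":-12,"ty":-10,"tz":4},{"tx":-24,"ty":-19,"tz":8},{"tx":-24,"ty":-19,"tz":8},{"tx":-24,"ty":-19,"tz":8},{"tx":-24,"ty":-19,"tz":8},{"tx":-24,"ty":-19,"tz":8},{"tx":-24,"ty":-19,"tz":8},{"tx":-24,"ty":-19,"tz":8},{"tx":-24,"ty":-19,"tz":8},{"tx":-24,"ty":-19,"tz":8},{"tx":-24,"ty":-19,"tz":8},{"tx":-24,"ty":-20,"tz":8},{"tx":-24,"ty":-20,"tz":8},{"ty":0},{"ty":0}]' 0.5
python3 go.py .401 .279 .14 172.1
cat > look.py <<'E'
import sys;from bench import env;import numpy as np,cv2
from seg import *
n=sys.argv[1];c=env.camera("wrist");np.savez(f"pics/{n}.npz",**c);cv2.imwrite(f"pics/{n}.png",c["pixels"][:,:,::-1])
E
python3 look.py w1
python3 - <<'E'
from seg import *
c=load("w1")
print(blobs(c,(18,90,80),(32,255,255),.005,200),blobs(c,(0,150,100),(8,255,255),.035,20))
E
```

```text
t 0.15 tcp [136.9 558.  241.6] rot [-179.9   -0.   166.2] j6 -11.8 | turn [-0.001 -0.    -0.103] rows 0.9 | shift [-299.9 -240.1  101.6] rows 9.9
[([215.8, 818.4], [9.4, 34.5], 178.0, 218)] []invalid input at $[0]: expected keys tx, ty, tz, wx, wy, wz
```

View pics/w1.png

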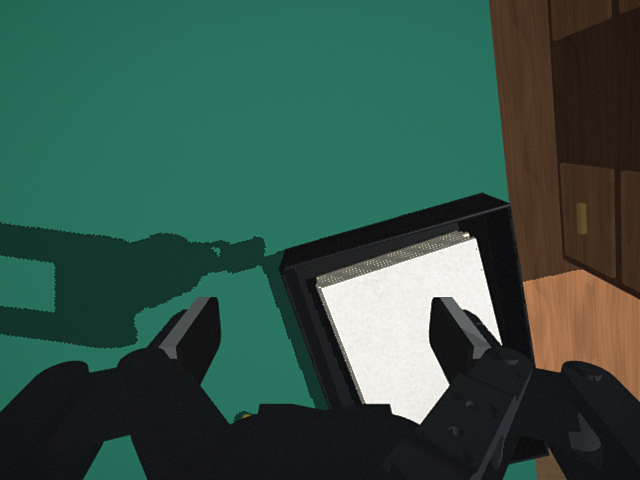

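```bash
python3 -m creep '[{"tx":0,"ty":0,"tz":0,"wx":0,"wy":0,"wz":-0.103},{"tx":-12,"ty":-10,"tz":4,"wx":0,"wy":0,"wz":0},{"tx":-24,"ty":-19,"tz":8,"wx":0,"wy":0,"wz":0},{"tx":-24,"ty":-19,"tz":8,"wx":0,"wy":0,"wz":0},{"tx":-24,"ty":-19,"tz":8,"wx":0,"wy":0,"wz":0},{"tx":-24,"ty":-19,"tz":8,"wx":0,"wy":0,"wz":0},{"tx":-24,"ty":-19,"tz":8,"wx":0,"wy":0,"wz":0},{"tx":-24,"ty":-19,"tz":8,"wx":0,"wy":0,"wz":0},{"tx":-24,"ty":-19,"tz":8,"wx":0,"wy":0,"wz":0},{"tx":-24,"ty":-19,"tz":8,"wx":0,"wy":0,"wz":0},{"tx":-24,"ty":-19,"tz":8,"wx":0,"wy":0,"wz":0},{"tx":-24,"ty":-19,"tz":8,"wx":0,"wy":0,"wz":0},{"tx":-24,"ty":-20,"tz":8,"wx":0,"wy":0,"wz":0},{"tx":-24,"ty":-20,"tz":8,"wx":0,"wy":0,"wz":0},{"tx":0,"ty":0,"tz":0,"wx":0,"wy":0,"wz":0},{"tx":0,"ty":0,"tz":0,"wx":0,"wy":0,"wz":0}]' 0.6
python3 go.py .401 .279 .14 172.1
python3 look.py w2
python3 - <<'E'
from seg import *
c=load("w2")
print(blobs(c,(18,90,80),(32,255,255),.005,200),blobs(c,(0,150,100),(8,255,255),.035,20))
E
```

```text
time_s: 1.53
tcp_pos: [0.4018, 0.2783, 0.1417]
eef_rot: [-180.0, -0.1, 171.9]
contact_force: [-0.5, 0.8, 0.0]
finger_gap: 0.8
grasp_force: 0.0
t 1.53 tcp [401.8 278.3 141.7] rot [-1.800e+02 -1.000e-01  1.719e+02] j6 -61.2 | turn [-0.001 -0.001 -0.003] rows 0.0 | shift [0.9 0.6 1.7] rows 0.1
[([524.2, 229.3], [42.1, 43.5], 150.1, 1368), ([443.7, 86.8], [57.6, 102.8], 150.8, 4241), ([402.0, 418.8], [26.6, 78.0], 51.5, 3114), ([398.8, 277.8], [56.4, 99.8], 171.8, 8822)] [([454.2, 80.0], [12.1, 13.7], 74.6, 186), ([409.6, 276.4], [12.7, 14.2], 82.0, 268)]
```

View pics/w2.png

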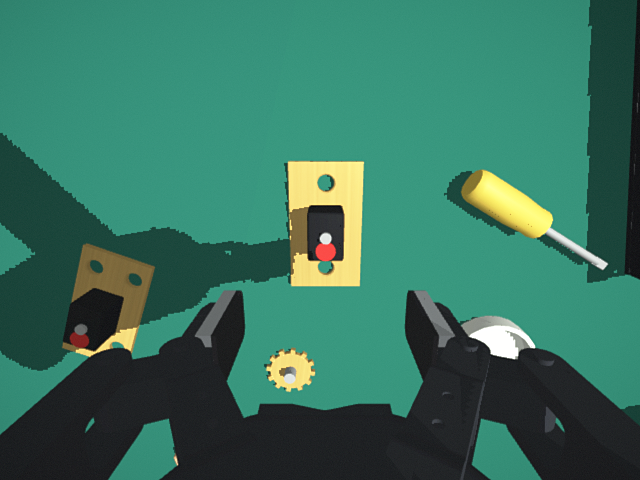

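```bash
python3 -m creep '[{"tx":2,"ty":0,"tz":15,"wx":0,"wy":0,"wz":0},{"tx":0,"ty":0,"tz":26,"wx":0,"wy":0,"wz":0},{"tx":0,"ty":0,"tz":26,"wx":0,"wy":0,"wz":0},{"tx":0,"ty":0,"tz":26,"wx":0,"wy":0,"wz":0},{"tx":0,"ty":0,"tz":16,"wx":0,"wy":0,"wz":0},{"tx":0,"ty":0,"tz":10,"wx":0,"wy":0,"wz":0},{"tx":0,"ty":0,"tz":0,"wx":0,"wy":0,"wz":0},{"tx":0,"ty":0,"tz":0,"wx":0,"wy":0,"wz":0}]'
python3 -m creep '[{"tx":0,"ty":0,"tz":0,"wx":0,"wy":0,"wz":0},{"tx":0,"ty":0,"tz":0,"wx":0,"wy":0,"wz":0},{"tx":0,"ty":0,"tz":0,"wx":0,"wy":0,"wz":0},{"tx":0,"ty":0,"tz":0,"wx":0,"wy":0,"wz":0},{"tx":0,"ty":0,"tz":0,"wx":0,"wy":0,"wz":0},{"tx":0,"ty":0,"tz":0,"wx":0,"wy":0,"wz":0},{"tx":0,"ty":0,"tz":0,"wx":0,"wy":0,"wz":0},{"tx":0,"ty":0,"tz":0,"wx":0,"wy":0,"wz":0}]' -1
python3 go.py .651 .146 .15 5.3
```

```text
time_s: 2.25
tcp_pos: [0.399, 0.2805, 0.0236]
eef_rot: [180.0, -0.0, 172.2]
contact_force: [0.3, 0.6, 0.5]
finger_gap: 0.803
grasp_force: 0.0
time_s: 2.92
tcp_pos: [0.4003, 0.2801, 0.0246]
eef_rot: [179.9, 0.1, 172.1]
contact_force: [-1.4, -0.3, 6.2]
finger_gap: 0.293
grasp_force: 60.9
t 2.92 tcp [400.3 280.1  24.6] rot [1.799e+02 1.000e-01 1.721e+02] j6 -61.1 | turn [ 0.001  0.002 -0.23 ] rows 1.9 | shift [-237.2 -156.7 -125.4] rows 7.8
```

```bash
python3 -m creep '[{"tx":0,"ty":0,"tz":-12,"wx":0,"wy":0,"wz":0},{"tx":0,"ty":0,"tz":-25,"wx":0,"wy":0,"wz":0},{"tx":0,"ty":0,"tz":-30,"wx":0,"wy":0,"wz":0},{"tx":0,"ty":0,"tz":-30,"wx":0,"wy":0,"wz":0},{"tx":0,"ty":0,"tz":-28,"wx":0,"wy":0,"wz":-0.06},{"tx":0,"ty":0,"tz":0,"wx":0,"wy":0,"wz":-0.10},{"tx":0,"ty":0,"tz":0,"wx":0,"wy":0,"wz":-0.07},{"tx":-11,"ty":-15,"tz":0,"wx":0,"wy":0,"wz":0},{"tx":-20,"ty":-27,"tz":0,"wx":0,"wy":0,"wz":0},{"tx":-20,"ty":-27,"tz":0,"wx":0,"wy":0,"wz":0},{"tx":-20,"ty":-27,"tz":0,"wx":0,"wy":0,"wz":0},{"tx":-20,"ty":-27,"tz":0,"wx":0,"wy":0,"wz":0},{"tx":-15,"ty":-20,"tz":0,"wx":0,"wy":0,"wz":0},{"tx":-11,"ty":-14,"tz":0,"wx":0,"wy":0,"wz":0},{"tx":0,"ty":0,"tz":0,"wx":0,"wy":0,"wz":0},{"tx":0,"ty":0,"tz":0,"wx":0,"wy":0,"wz":0},{"tx":0,"ty":0,"tz":0,"wx":0,"wy":0,"wz":0}]'
python3 go.py .651 .146 .15 5.3
python3 look.py w3
```

```text
time_s: 4.33
tcp_pos: [0.5294, 0.1344, 0.1478]
eef_rot: [180.0, -0.1, -174.7]
contact_force: [0.0, 0.4, -3.1]
finger_gap: 0.288
grasp_force: 59.9
t 4.33 tcp [529.4 134.4 147.8] rot [ 1.800e+02 -1.000e-01 -1.747e+02] j6 -93.5 | turn [ 0.    -0.002 -0.001] rows 0.0 | shift [-122.2    0.3   -2.2] rows 3.1
```

View pics/w3.png

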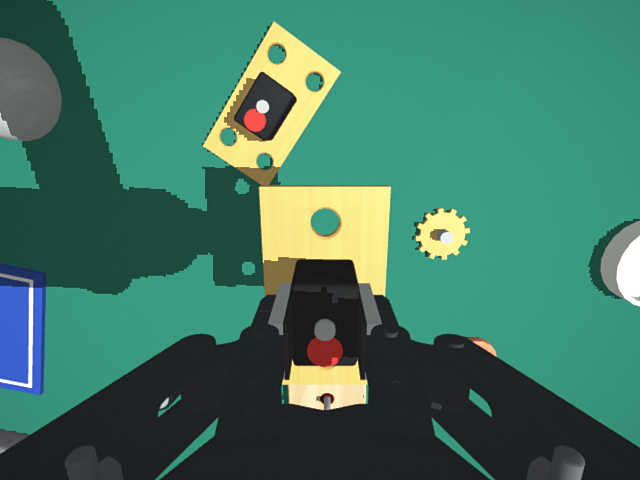

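```bash
python3 -m creep '[{"tx":-15,"ty":0,"tz":0,"wx":0,"wy":0,"wz":0},{"tx":-30,"ty":0,"tz":-3,"wx":0,"wy":0,"wz":0},{"tx":-30,"ty":0,"tz":-3,"wx":0,"wy":0,"wz":0},{"tx":-30,"ty":0,"tz":-3,"wx":0,"wy":0,"wz":0},{"tx":-30,"ty":0,"tz":-3,"wx":0,"wy":0,"wz":0},{"tx":-30,"ty":0,"tz":0,"wx":0,"wy":0,"wz":0},{"tx":-30,"ty":0,"tz":0,"wx":0,"wy":0,"wz":0},{"tx":-25,"ty":0,"tz":0,"wx":0,"wy":0,"wz":0},{"tx":-10,"ty":0,"tz":0,"wx":0,"wy":0,"wz":0},{"tx":0,"ty":0,"tz":0,"wx":0,"wy":0,"wz":0},{"tx":0,"ty":0,"tz":0,"wx":0,"wy":0,"wz":0},{"tx":0,"ty":0,"tz":0,"wx":0,"wy":0,"wz":0}]'
python3 go.py .651 .146 .15 5.3
python3 look.py w4;python3 - <<'E'
from seg import *
c=load("w4");T=c["camera_from_world"];print("cam",(-T[:3,:3].T@T[:3,3]).round(3))
print("stand",blobs(c,(8,40,100),(19,190,255),.014,1500),"pad",blobs(c,(110,120,60),(130,255,255),.004,800),"plate",blobs(c,(19,90,80),(32,255,255),.125,400))
E
```

```text
time_s: 5.38
tcp_pos: [0.7578, 0.1563, 0.1596]
eef_rot: [180.0, -0.1, -174.7]
contact_force: [0.2, 0.0, -2.7]
finger_gap: 0.29
grasp_force: 59.8
t 5.38 tcp [757.8 156.3 159.6] rot [ 1.800e+02 -1.000e-01 -1.747e+02] j6 -92.5 | turn [ 0.    -0.002  0.001] rows 0.0 | shift [107.3  -0.4   9.6] rows 2.7
cam [0.686 0.149 0.292]
stand [([954.8, -108.6], [56.3, 130.4], 129.0, 3325), ([638.8, 272.9], [38.0, 40.1], 95.4, 2453)] pad [] plate [([810.3, 160.1], [16.7, 47.7], 95.4, 1384), ([801.7, 327.6], [24.4, 55.4], 50.2, 809), ([737.0, 153.3], [56.4, 62.2], 94.9, 10927)]
```

View pics/w4.png

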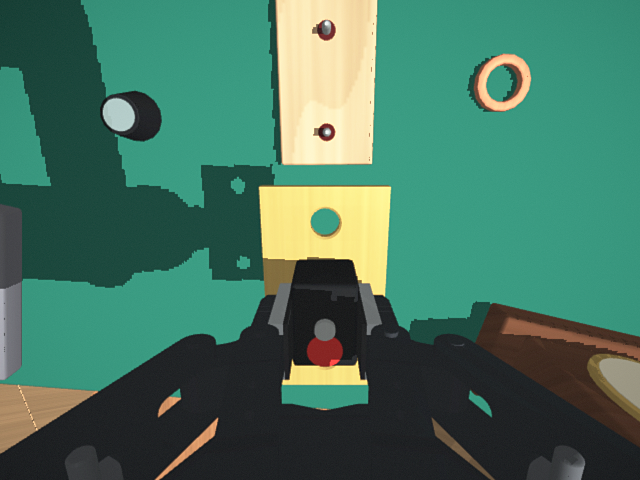

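```bash
python3 - <<'E'
from seg import *
c=load("w4");P=c["pixels"]
hsv=cv2.cvtColor(P,cv2.COLOR_RGB2HSV)
for (u,v) in [(326,28),(326,131)]:
    w=P[v-16:v+16,u-18:u+18].astype(int);m=((w[:,:,0]-w[:,:,1]>40)&(w[:,:,0]<170)|(w.sum(2)<200)&(w[:,:,0]>w[:,:,1]+15)).astype(np.uint8)
    k=cv2.findContours(m,cv2.RETR_EXTERNAL,cv2.CHAIN_APPROX_NONE)[0];k=max(k,key=cv2.contourArea)
    x,y,ww,hh=cv2.boundingRect(k);print("box",x+u-18,y+v-16,ww,hh)
    uc,vc=x+u-18+(ww-1)/2,y+v-16+(hh-1)/2;print("ring",uc,vc,(onz(c,uc,vc,.014)*1000).round(1))
    g=cv2.cvtColor(w.astype(np.uint8),cv2.COLOR_RGB2HSV)
m=cv2.inRange(hsv,(60,50,0),(100,255,255))[205:240,308:343]
k=max(cv2.findContours(m,cv2.RETR_EXTERNAL,cv2.CHAIN_APPROX_NONE)[0],key=cv2.contourArea)
(e,ax,_)=cv2.fitEllipse(k);print("hole",e[0]+308,e[1]+205,ax,(onz(c,e[0]+308,e[1]+205,.140)*1000).round(1),(onz(c,e[0]+308,e[1]+205,.135)*1000).round(1))
# stand outline columns
for v in (60,100,150):
    row=hsv[v,250:400];mm=np.where((row[:,0]<22)&(row[:,2]>150))[0];print(v,[(onz(c,250+x,v,.014)*1000).round(1).tolist() for x in (mm.min(),mm.max())])
row=hsv[140:185,345];mm=np.where((row[:,0]<22)&(row[:,2]>150))[0];print(mm.min()+140,mm.max()+140)
E
cd pics; python3 -c "
import cv2;i=cv2.imread('w4.png');cv2.imwrite('c4.png',cv2.resize(i[0:250,250:400],None,fx=4,fy=2.4))"
```

```text
box 317 21 18 19
ring 325.5 30.0 [616.8 142.8  14. ]
box 318 124 17 17
ring 326.0 132.0 [684.4 149.6  14. ]
hole 324.5038661956787 221.0809211730957 (24.733596801757812, 27.225433349609375) [722.4 152.1 140. ] [723.6 152.2 135. ]
60 [[638.8, 111.0, 14.0], [633.2, 170.4, 14.0]]
100 [[665.3, 114.0, 14.0], [659.3, 177.3, 14.0]]
150 [[700.7, 116.8, 14.0], [694.5, 182.6, 14.0]]
162 163
```

```bash
python3 -m creep '[{"tx":12,"ty":0.8,"tz":0,"wx":0,"wy":0,"wz":-0.007},{"tx":25,"ty":0,"tz":10,"wx":0,"wy":0,"wz":0},{"tx":25,"ty":0,"tz":20,"wx":0,"wy":0,"wz":0},{"tx":25,"ty":0,"tz":25,"wx":0,"wy":0,"wz":0},{"tx":12,"ty":0,"tz":25,"wx":0,"wy":0,"wz":0},{"tx":7.7,"ty":0,"tz":15,"wx":0,"wy":0,"wz":0},{"tx":0,"ty":0,"tz":4,"wx":0,"wy":0,"wz":0},{"tx":0,"ty":0,"tz":0,"wx":0,"wy":0,"wz":0},{"tx":0,"ty":0,"tz":0,"wx":0,"wy":0,"wz":0},{"tx":0,"ty":0,"tz":0,"wx":0,"wy":0,"wz":0},{"tx":0,"ty":0,"tz":0,"wx":0,"wy":0,"wz":0}]'
python3 go.py .6515 .1472 .0386 5.7
```

```text
time_s: 6.35
tcp_pos: [0.6549, 0.1457, 0.0633]
eef_rot: [-180.0, 0.2, -174.3]
contact_force: [-0.0, 0.3, -2.8]
finger_gap: 0.288
grasp_force: 59.8
t 6.35 tcp [654.9 145.7  63.3] rot [-180.     0.2 -174.3] j6 -93.2 | turn [-0.     0.004 -0.   ] rows 0.0 | shift [ 3.3  1.8 24.7] rows 0.6
```

```bash
python3 -m creep '[{"tx":3.3,"ty":1.8,"tz":0,"wx":0,"wy":0,"wz":0},{"tx":0,"ty":0,"tz":0,"wx":0,"wy":0,"wz":0},{"tx":0,"ty":0,"tz":0,"wx":0,"wy":0,"wz":0},{"tx":0,"ty":0,"tz":0,"wx":0,"wy":0,"wz":0}]'
python3 go.py .6515 .1472 .0386 5.7; python3 -m creep '[{"tx":0,"ty":0,"tz":0,"wx":0,"wy":0,"wz":0}]'
```

```text
time_s: 6.68
tcp_pos: [0.6497, 0.1472, 0.0614]
eef_rot: [-180.0, 0.0, -174.3]
contact_force: [0.6, -0.5, -2.5]
finger_gap: 0.286
grasp_force: 59.8
t 6.68 tcp [649.7 147.2  61.4] rot [-180.     0.  -174.3] j6 -93.1 | turn [-0.  0. -0.] rows 0.0 | shift [-1.8 -0.2 22.8] rows 0.6
time_s: 6.77
tcp_pos: [0.6496, 0.1472, 0.0613]
eef_rot: [-180.0, 0.0, -174.3]
contact_force: [-0.2, -0.3, -3.2]
finger_gap: 0.291
grasp_force: 59.8
```

```bash
python3 -m creep '[{"tx":-1.8,"ty":0,"tz":3,"wx":0,"wy":0,"wz":0},{"tx":0,"ty":0,"tz":4,"wx":0,"wy":0,"wz":0},{"tx":0,"ty":0,"tz":4,"wx":0,"wy":0,"wz":0},{"tx":0,"ty":0,"tz":4,"wx":0,"wy":0,"wz":0},{"tx":0,"ty":0,"tz":4,"wx":0,"wy":0,"wz":0},{"tx":0,"ty":0,"tz":3,"wx":0,"wy":0,"wz":0},{"tx":0,"ty":0,"tz":0,"wx":0,"wy":0,"wz":0},{"tx":0,"ty":0,"tz":0,"wx":0,"wy":0,"wz":0},{"tx":0,"ty":0,"tz":0,"wx":0,"wy":0,"wz":0}]'
```

```text
time_s: 7.52
tcp_pos: [0.6513, 0.1473, 0.0391]
eef_rot: [-180.0, -0.0, -174.3]
contact_force: [-0.6, 0.7, -2.7]
finger_gap: 0.293
grasp_force: 59.8
```

```bash
python3 -m creep '[{"tx":0,"ty":0,"tz":0.8,"wx":0,"wy":0,"wz":0},{"tx":0,"ty":0,"tz":0,"wx":0,"wy":0,"wz":0},{"tx":0,"ty":0,"tz":0,"wx":0,"wy":0,"wz":0}]'
python3 -m creep '[{"tx":0,"ty":0,"tz":0,"wx":0,"wy":0,"wz":0},{"tx":0,"ty":0,"tz":0,"wx":0,"wy":0,"wz":0},{"tx":0,"ty":0,"tz":0,"wx":0,"wy":0,"wz":0},{"tx":0,"ty":0,"tz":0,"wx":0,"wy":0,"wz":0},{"tx":0,"ty":0,"tz":0,"wx":0,"wy":0,"wz":0},{"tx":0,"ty":0,"tz":-10,"wx":0,"wy":0,"wz":0},{"tx":0,"ty":0,"tz":-20,"wx":0,"wy":0,"wz":0},{"tx":0,"ty":0,"tz":-30,"wx":0,"wy":0,"wz":0},{"tx":0,"ty":0,"tz":-30,"wx":0,"wy":0,"wz":0},{"tx":0,"ty":0,"tz":-20,"wx":0,"wy":0,"wz":0},{"tx":0,"ty":0,"tz":0,"wx":0,"wy":0,"wz":0}]' 0.6
python3 go.py .4445 .086 .14 150.5
python3 look.py w5;python3 - <<'E'
from seg import *
c=load("w5");print(blobs(c,(19,90,80),(32,255,255),.019,400),blobs(c,(0,150,100),(8,255,255),.049,20))
E
```

```text
time_s: 7.77
tcp_pos: [0.6515, 0.1474, 0.0387]
eef_rot: [-180.0, 0.0, -174.3]
contact_force: [-0.1, 0.3, -1.4]
finger_gap: 0.289
grasp_force: 60.0
time_s: 8.68
tcp_pos: [0.655, 0.1476, 0.1558]
eef_rot: [-180.0, 0.6, -174.3]
contact_force: [1.2, 0.7, 1.1]
finger_gap: 0.802
grasp_force: 0.0
t 8.68 tcp [655.  147.6 155.8] rot [-180.     0.6 -174.3] j6 -93.1 | turn [0.003 0.01  0.614] rows 5.1 | shift [ 152.8 -157.3   15.8] rows 5.5
[([650.9, 146.3], [56.4, 100.2], 5.8, 8874), ([528.3, 222.8], [38.8, 41.6], 135.1, 2307)] [([661.5, 147.4], [13.4, 13.5], 95.8, 272), ([609.2, 142.1], [2.6, 7.3], 95.7, 21)]
```

```bash
python3 -m creep '[{"tx":0,"ty":0,"tz":0,"wx":0,"wy":0.01,"wz":0.10},{"tx":0,"ty":0,"tz":0,"wx":0,"wy":0,"wz":0.104},{"tx":0,"ty":0,"tz":0,"wx":0,"wy":0,"wz":0.11},{"tx":0,"ty":0,"tz":0,"wx":0,"wy":0,"wz":0.11},{"tx":0,"ty":0,"tz":0,"wx":0,"wy":0,"wz":0.11},{"tx":0,"ty":0,"tz":0,"wx":0,"wy":0,"wz":0.08},{"tx":12,"ty":-13,"tz":0,"wx":0,"wy":0,"wz":0},{"tx":24,"ty":-24,"tz":0,"wx":0,"wy":0,"wz":0},{"tx":26,"ty":-27,"tz":0,"wx":0,"wy":0,"wz":0},{"tx":26,"ty":-27,"tz":0,"wx":0,"wy":0,"wz":0},{"tx":26,"ty":-27,"tz":0,"wx":0,"wy":0,"wz":0},{"tx":24,"ty":-24,"tz":8,"wx":0,"wy":0,"wz":0},{"tx":15,"ty":-15,"tz":8,"wx":0,"wy":0,"wz":0},{"tx":0,"ty":0,"tz":0,"wx":0,"wy":0,"wz":0},{"tx":0,"ty":0,"tz":0,"wx":0,"wy":0,"wz":0},{"tx":0,"ty":0,"tz":0,"wx":0,"wy":0,"wz":0}]'
python3 look.py w6;python3 go.py .4445 .086 .024 150.5
python3 - <<'E'
from seg import *
c=load("w6");print(blobs(c,(19,90,80),(32,255,255),.005,400),blobs(c,(0,150,100),(8,255,255),.035,20))
E
```

```text
time_s: 10.07
tcp_pos: [0.4415, 0.086, 0.1348]
eef_rot: [-179.7, -0.4, 150.5]
contact_force: [-0.4, 0.5, -0.5]
finger_gap: 0.798
grasp_force: 0.0
t 10.12 tcp [442.  86. 135.] rot [-179.7   -0.4  150.5] j6 -64.6 | turn [-0.005 -0.007 -0.   ] rows 0.1 | shift [ -2.2   1.2 111. ] rows 2.8
[([690.4, 126.8], [17.3, 61.0], 5.2, 748), ([524.6, 227.9], [42.0, 43.3], 28.1, 2057), ([443.8, 85.5], [56.4, 100.0], 150.9, 9105)] [([453.0, 80.3], [12.5, 13.9], 60.7, 275)]
```

```bash
python3 -m creep '[{"tx":-1.8,"ty":0.5,"tz":15,"wx":-0.004,"wy":-0.005,"wz":-0.007},{"tx":0,"ty":0,"tz":26,"wx":0,"wy":0,"wz":0},{"tx":0,"ty":0,"tz":26,"wx":0,"wy":0,"wz":0},{"tx":0,"ty":0,"tz":20,"wx":0,"wy":0,"wz":0},{"tx":0,"ty":0,"tz":14,"wx":0,"wy":0,"wz":0},{"tx":0,"ty":0,"tz":9,"wx":0,"wy":0,"wz":0},{"tx":0,"ty":0,"tz":0,"wx":0,"wy":0,"wz":0},{"tx":0,"ty":0,"tz":0,"wx":0,"wy":0,"wz":0},{"tx":0,"ty":0,"tz":0,"wx":0,"wy":0,"wz":0}]'
python3 -m creep '[{"tx":0,"ty":0,"tz":0,"wx":0,"wy":0,"wz":0},{"tx":0,"ty":0,"tz":0,"wx":0,"wy":0,"wz":0},{"tx":0,"ty":0,"tz":0,"wx":0,"wy":0,"wz":0},{"tx":0,"ty":0,"tz":0,"wx":0,"wy":0,"wz":0},{"tx":0,"ty":0,"tz":0,"wx":0,"wy":0,"wz":0},{"tx":0,"ty":0,"tz":0,"wx":0,"wy":0,"wz":0},{"tx":0,"ty":0,"tz":0,"wx":0,"wy":0,"wz":0},{"tx":0,"ty":0,"tz":0,"wx":0,"wy":0,"wz":0}]' -1
python3 go.py .647 -.1445 .16 171.3
```

```text
time_s: 10.87
tcp_pos: [0.4433, 0.0856, 0.0255]
eef_rot: [-180.0, -0.1, 150.9]
contact_force: [0.4, -0.2, 0.7]
finger_gap: 0.796
grasp_force: 0.0
time_s: 11.53
tcp_pos: [0.443, 0.0857, 0.0256]
eef_rot: [-180.0, -0.1, 150.9]
contact_force: [-1.5, 1.4, 5.5]
finger_gap: 0.289
grasp_force: 60.2
t 11.53 tcp [443.   85.7  25.6] rot [-1.800e+02 -1.000e-01  1.509e+02] j6 -65.1 | turn [ 0.    -0.002 -0.356] rows 3.0 | shift [-236.5 -196.7 -134.4] rows 8.4
```

```bash
python3 -m creep '[{"tx":0,"ty":0,"tz":-12,"wx":0,"wy":0,"wz":0},{"tx":0,"ty":0,"tz":-25,"wx":0,"wy":0,"wz":0},{"tx":0,"ty":0,"tz":-33,"wx":0,"wy":0,"wz":0},{"tx":0,"ty":0,"tz":-33,"wx":0,"wy":0,"wz":-0.05},{"tx":0,"ty":0,"tz":-20,"wx":0,"wy":0,"wz":-0.1},{"tx":0,"ty":0,"tz":-11.4,"wx":0,"wy":0,"wz":-0.106},{"tx":0,"ty":0,"tz":0,"wx":0,"wy":0,"wz":-0.1},{"tx":-12,"ty":-10,"tz":0,"wx":0,"wy":0,"wz":0},{"tx":-24,"ty":-20,"tz":0,"wx":0,"wy":0,"wz":0},{"tx":-26,"ty":-22,"tz":0,"wx":0,"wy":0,"wz":0},{"tx":-26,"ty":-22,"tz":0,"wx":0,"wy":0,"wz":0},{"tx":-26,"ty":-22,"tz":0,"wx":0,"wy":0,"wz":0},{"tx":-26,"ty":-22,"tz":0,"wx":0,"wy":0,"wz":0},{"tx":-26,"ty":-22,"tz":0,"wx":0,"wy":0,"wz":0},{"tx":-26,"ty":-22,"tz":0,"wx":0,"wy":0,"wz":0},{"tx":-24,"ty":-19,"tz":0,"wx":0,"wy":0,"wz":0},{"tx":-20.5,"ty":-15.7,"tz":0,"wx":0,"wy":0,"wz":0},{"tx":0,"ty":0,"tz":0,"wx":0,"wy":0,"wz":0},{"tx":0,"ty":0,"tz":0,"wx":0,"wy":0,"wz":0},{"tx":0,"ty":0,"tz":0,"wx":0,"wy":0,"wz":0}]'
python3 go.py .647 -.1445 .05 171.3;python3 look.py w7
```

```text
time_s: 13.2
tcp_pos: [0.6456, -0.1448, 0.1566]
eef_rot: [180.0, -0.4, 171.2]
contact_force: [-0.4, -0.6, -1.9]
finger_gap: 0.293
grasp_force: 59.4
t 13.2 tcp [ 645.6 -144.8  156.6] rot [180.   -0.4 171.2] j6 -104.1 | turn [ 0.001 -0.006 -0.002] rows 0.1 | shift [ -1.3   0.5 106.6] rows 2.7
```

View pics/w7.png

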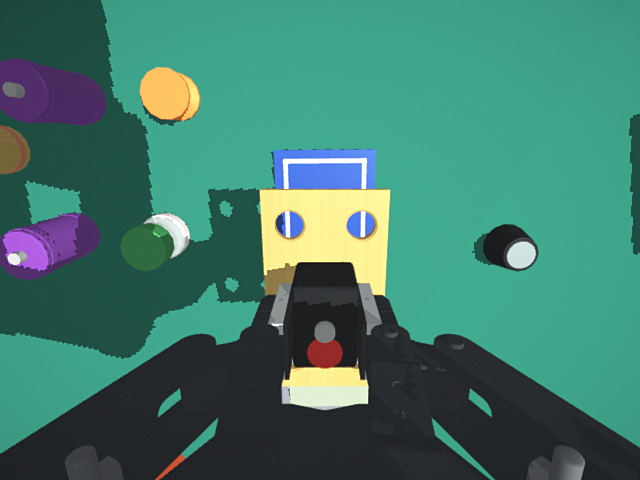

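```bash
python3 -c "
from h import *
c=load('w7');a=onz(c,274.5,151,.004);b=onz(c,376,150,.004);m=(a+b)/2;print(a,b,np.hypot(*(b-a)[:2]));e=np.array([np.cos(np.radians(-8.7)),np.sin(np.radians(-8.7)),0]);print(m+.062*e)"
python3 -m creep '[{"tx":-1.3,"ty":0.5,"tz":12,"wx":0,"wy":-0.006,"wz":0},{"tx":0,"ty":0,"tz":25,"wx":0,"wy":0,"wz":0},{"tx":0,"ty":0,"tz":30,"wx":0,"wy":0,"wz":0},{"tx":0,"ty":0,"tz":25,"wx":0,"wy":0,"wz":0},{"tx":0,"ty":0,"tz":14,"wx":0,"wy":0,"wz":0},{"tx":0,"ty":0,"tz":0,"wx":0,"wy":0,"wz":0},{"tx":0,"ty":0,"tz":0,"wx":0,"wy":0,"wz":0},{"tx":0,"ty":0,"tz":0,"wx":0,"wy":0,"wz":0}]'
python3 go.py .647 -.1445 .0296 171.3
```

```text
[ 0.58028612 -0.17516758  0.004     ] [ 0.5915816  -0.09685604  0.004     ] 0.07912196355813457
[ 0.64722048 -0.14538998  0.004     ]
time_s: 13.92
tcp_pos: [0.6493, -0.1446, 0.0541]
eef_rot: [-180.0, 0.3, 171.3]
contact_force: [0.3, -0.4, -1.6]
finger_gap: 0.292
grasp_force: 59.4
t 13.92 tcp [ 649.3 -144.6   54.1] rot [-180.     0.3  171.3] j6 -104.1 | turn [-0.001  0.005  0.   ] rows 0.0 | shift [ 2.3 -0.2 24.5] rows 0.6
```

```bash
python3 -m creep '[{"tx":2,"ty":-0.6,"tz":5,"wx":0,"wy":0,"wz":0},{"tx":0,"ty":0,"tz":6,"wx":0,"wy":0,"wz":0},{"tx":0,"ty":0,"tz":5,"wx":0,"wy":0,"wz":0},{"tx":0,"ty":0,"tz":4,"wx":0,"wy":0,"wz":0},{"tx":0,"ty":0,"tz":3,"wx":0,"wy":0,"wz":0},{"tx":0,"ty":0,"tz":0,"wx":0,"wy":0,"wz":0},{"tx":0,"ty":0,"tz":0,"wx":0,"wy":0,"wz":0},{"tx":0,"ty":0,"tz":0,"wx":0,"wy":0,"wz":0},{"tx":0,"ty":0,"tz":0,"wx":0,"wy":0,"wz":0},{"tx":0,"ty":0,"tz":0,"wx":0,"wy":0,"wz":0}]'
```

```text
time_s: 14.75
tcp_pos: [0.646, -0.1447, 0.0297]
eef_rot: [-180.0, 0.1, 171.3]
contact_force: [-3.6, 1.3, 5.2]
finger_gap: 0.292
grasp_force: 60.4
```

```bash
python3 -m creep '[{"tx":0,"ty":0,"tz":0,"wx":0,"wy":0,"wz":0},{"tx":0,"ty":0,"tz":0,"wx":0,"wy":0,"wz":0},{"tx":0,"ty":0,"tz":0,"wx":0,"wy":0,"wz":0},{"tx":0,"ty":0,"tz":0,"wx":0,"wy":0,"wz":0},{"tx":0,"ty":0,"tz":0,"wx":0,"wy":0,"wz":0},{"tx":0,"ty":0,"tz":-10,"wx":0,"wy":0,"wz":0},{"tx":0,"ty":0,"tz":-20,"wx":0,"wy":0,"wz":0},{"tx":0,"ty":0,"tz":-30,"wx":0,"wy":0,"wz":0},{"tx":0,"ty":0,"tz":-30,"wx":0,"wy":0,"wz":0},{"tx":0,"ty":0,"tz":-25,"wx":0,"wy":0,"wz":0},{"tx":0,"ty":0,"tz":-15,"wx":0,"wy":0,"wz":0},{"tx":0,"ty":0,"tz":0,"wx":0,"wy":0,"wz":0},{"tx":0,"ty":0,"tz":0,"wx":0,"wy":0,"wz":0}]' 0.6
python3 look.py w8;python3 go.py .4495 -.101 .16 171.3
python3 - <<'E'
from seg import *
c=load("w8");print(blobs(c,(19,90,80),(32,255,255),.009,400),blobs(c,(110,120,60),(130,255,255),.004,800))
a=load("scene0");b=load("side0");A,B=cloud(a),cloud(b)
for n,lo,hi in [("purple",(135,80,40),(155,255,255)),("white",(0,0,120),(179,50,255)),("wt",(14,90,90),(30,255,255))]:
  for nm,cc,C in (("scene",a,A),("side",b,B)):
    m=cv2.inRange(cv2.cvtColor(cc["pixels"],cv2.COLOR_RGB2HSV),lo,hi)
    k,l,_,_=cv2.connectedComponentsWithStats(m)
    for i in range(1,k):
        q=C[(l==i)];q=q[np.isfinite(q[:,0])]
        if len(q)<40: continue
        t=q[q[:,2]>.054]
        if len(t)>5 and np.hypot(*(t.mean(0)[:2]-[.55,-.38]))<.15: print(n,nm,(t.mean(0)*1000).round(),len(t),(q.mean(0)*1000).round())
E
```

```text
time_s: 15.83
tcp_pos: [0.6465, -0.1449, 0.1607]
eef_rot: [-180.0, 0.3, 171.3]
contact_force: [-1.0, 0.7, -1.1]
finger_gap: 0.798
grasp_force: 0.0
t 15.88 tcp [ 645.6 -144.5  158.9] rot [1.800e+02 1.000e-01 1.713e+02] j6 -104.2 | turn [0.    0.002 0.   ] rows 0.0 | shift [200.4  13.4  -1.1] rows 5.0
[([646.4, -146.1], [55.8, 98.3], 171.4, 7758), ([550.3, -377.1], [16.6, 35.8], 156.6, 778)] [([646.3, -145.6], [79.6, 123.7], 171.7, 13505)]
purple scene [ 531. -458.   58.] 94 [ 533. -453.   41.]
purple scene [ 524. -305.   58.] 117 [ 526. -299.   40.]
purple scene [ 623. -343.   58.] 122 [ 625. -337.   40.]
purple side [ 521. -315.   59.] 190 [ 519. -320.   43.]
purple side [ 621. -352.   59.] 179 [ 619. -352.   54.]
purple side [ 528. -468.   59.] 235 [ 527. -468.   55.]
wt scene [ 548. -376.   58.] 104 [ 549. -371.   42.]
wt side [ 547. -386.   59.] 214 [ 545. -388.   44.]
```

```bash
python3 -m creep '[{"tx":14,"ty":0,"tz":0,"wx":0,"wy":0,"wz":0},{"tx":30,"ty":2,"tz":0,"wx":0,"wy":0,"wz":0},{"tx":36,"ty":2,"tz":0,"wx":0,"wy":0,"wz":0},{"tx":36,"ty":3,"tz":0,"wx":0,"wy":0,"wz":0},{"tx":36,"ty":3,"tz":0,"wx":0,"wy":0,"wz":0},{"tx":30,"ty":3.4,"tz":0,"wx":0,"wy":0,"wz":0},{"tx":18,"ty":0,"tz":0,"wx":0,"wy":0,"wz":0},{"tx":0,"ty":0,"tz":0,"wx":0,"wy":0,"wz":0},{"tx":0,"ty":0,"tz":0,"wx":0,"wy":0,"wz":0},{"tx":0,"ty":0,"tz":0,"wx":0,"wy":0,"wz":0}]'
python3 look.py w9;python3 go.py .4495 -.101 .043 171.3
python3 - <<'E'
from seg import *
c=load("w9");C=cloud(c);m=(C[:,:,2]>.054)&(C[:,:,2]<.066)&(np.hypot(C[:,:,0]-.45,C[:,:,1]+.1)<.03)
print(m.sum(),C[m].mean(0).round(4),(C[m].min(0)+C[m].max(0))/2)
v,u=np.nonzero(m);(e,r)=cv2.minEnclosingCircle(np.c_[u,v].astype(np.float32));print(e,r,onz(c,*e,.06))
m=(C[:,:,2]<.028)&(C[:,:,2]>.004)&(np.hypot(C[:,:,0]-.45,C[:,:,1]+.1)<.05);q=C[m];print((q.min(0)+q.max(0))/2,q.max(0)-q.min(0))
print(blobs(c,(0,60,100),(20,255,255),.006,500))
E
```

```text
time_s: 16.72
tcp_pos: [0.4505, -0.1013, 0.1582]
eef_rot: [180.0, 0.1, 171.3]
contact_force: [0.3, -0.8, -0.3]
finger_gap: 0.8
grasp_force: 0.0
t 16.77 tcp [ 450.7 -101.4  158.3] rot [1.800e+02 1.000e-01 1.713e+02] j6 -108.8 | turn [ 0.     0.002 -0.   ] rows 0.0 | shift [  1.3   0.2 115.3] rows 2.9
422 [ 0.4477 -0.1029  0.0597] [ 0.44825242 -0.10305203  0.05790794]
(323.25, 240.25) 11.752758979797363 [ 0.44753288 -0.10279789  0.06      ]
[ 0.44853357 -0.10302738  0.01601567] [0.06854146 0.0683844  0.02393188]
[([560.0, -407.2], [38.8, 97.7], 124.7, 1900), ([618.0, 136.1], [56.4, 59.9], 95.5, 1693), ([526.1, -249.5], [15.9, 48.0], 129.2, 563), ([391.4, -260.3], [94.3, 96.8], 81.3, 11261)]
```

View pics/w9.png

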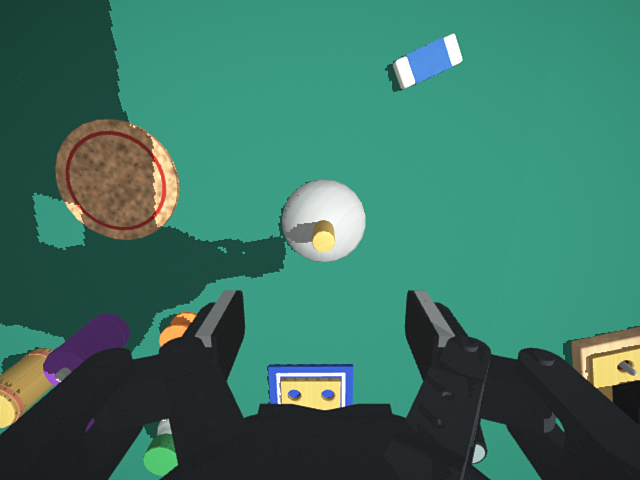

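```bash
python3 -m creep '[{"tx":2.4,"ty":-1.9,"tz":14,"wx":0,"wy":0,"wz":0},{"tx":0,"ty":0,"tz":28,"wx":0,"wy":0,"wz":0},{"tx":0,"ty":0,"tz":30,"wx":0,"wy":0,"wz":0},{"tx":0,"ty":0,"tz":25,"wx":0,"wy":0,"wz":0},{"tx":0,"ty":0,"tz":13,"wx":0,"wy":0,"wz":0},{"tx":0,"ty":0,"tz":5,"wx":0,"wy":0,"wz":0},{"tx":0,"ty":0,"tz":0,"wx":0,"wy":0,"wz":0},{"tx":0,"ty":0,"tz":0,"wx":0,"wy":0,"wz":0},{"tx":0,"ty":0,"tz":0,"wx":0,"wy":0,"wz":0}]'
python3 -m creep '[{"tx":0,"ty":0,"tz":0,"wx":0,"wy":0,"wz":0},{"tx":0,"ty":0,"tz":0,"wx":0,"wy":0,"wz":0},{"tx":0,"ty":0,"tz":0,"wx":0,"wy":0,"wz":0},{"tx":0,"ty":0,"tz":0,"wx":0,"wy":0,"wz":0},{"tx":0,"ty":0,"tz":0,"wx":0,"wy":0,"wz":0},{"tx":0,"ty":0,"tz":0,"wx":0,"wy":0,"wz":0},{"tx":0,"ty":0,"tz":0,"wx":0,"wy":0,"wz":0},{"tx":0,"ty":0,"tz":0,"wx":0,"wy":0,"wz":0},{"tx":0,"ty":0,"tz":0,"wx":0,"wy":0,"wz":0}]' -1
python3 go.py .392 -.260 .11 171.3
```

```text
time_s: 17.52
tcp_pos: [0.449, -0.1033, 0.0447]
eef_rot: [-180.0, 0.2, 171.3]
contact_force: [-0.6, -0.4, -0.3]
finger_gap: 0.796
grasp_force: 0.0
time_s: 18.27
tcp_pos: [0.448, -0.1028, 0.0441]
eef_rot: [-180.0, 0.2, 171.3]
contact_force: [-1.7, 1.0, 5.6]
finger_gap: 0.166
grasp_force: 58.5
t 18.27 tcp [ 448.  -102.8   44.1] rot [-180.     0.2  171.3] j6 -109.1 | turn [-0.     0.003  0.   ] rows 0.0 | shift [  31.6 -163.8  -65.9] rows 4.5
```

```bash
python3 -m creep '[{"tx":0,"ty":0,"tz":-10,"wx":0,"wy":0,"wz":0},{"tx":0,"ty":0,"tz":-20,"wx":0,"wy":0,"wz":0},{"tx":0,"ty":0,"tz":-20,"wx":0,"wy":0,"wz":0},{"tx":0,"ty":-8,"tz":-10,"wx":0,"wy":0,"wz":0},{"tx":3,"ty":-18,"tz":0,"wx":0,"wy":0,"wz":0},{"tx":5,"ty":-25,"tz":0,"wx":0,"wy":0,"wz":0},{"tx":5,"ty":-25,"tz":0,"wx":0,"wy":0,"wz":0},{"tx":5,"ty":-25,"tz":0,"wx":0,"wy":0,"wz":0},{"tx":5,"ty":-25,"tz":0,"wx":0,"wy":0,"wz":0},{"tx":5,"ty":-20,"tz":0,"wx":0,"wy":0,"wz":0},{"tx":3.6,"ty":-12.8,"tz":0,"wx":0,"wy":0,"wz":0},{"tx":0,"ty":0,"tz":0,"wx":0,"wy":0,"wz":0},{"tx":0,"ty":0,"tz":0,"wx":0,"wy":0,"wz":0},{"tx":0,"ty":0,"tz":0,"wx":0,"wy":0,"wz":0},{"tx":0,"ty":0,"tz":0,"wx":0,"wy":0,"wz":0}]'
python3 go.py .392 -.260 .0505 171.3
```

```text
time_s: 19.52
tcp_pos: [0.3924, -0.2541, 0.1034]
eef_rot: [180.0, 0.1, 171.4]
contact_force: [0.5, 0.5, -2.0]
finger_gap: 0.165
grasp_force: 58.7
t 19.52 tcp [ 392.4 -254.1  103.4] rot [1.800e+02 1.000e-01 1.714e+02] j6 -129.0 | turn [0.    0.002 0.001] rows 0.0 | shift [-0.5 -5.9 52.9] rows 1.3
```

```bash
python3 -m creep '[{"tx":-0.5,"ty":-5.9,"tz":8,"wx":0,"wy":0,"wz":0},{"tx":0,"ty":0,"tz":14,"wx":0,"wy":0,"wz":0},{"tx":0,"ty":0,"tz":12,"wx":0,"wy":0,"wz":0},{"tx":0,"ty":0,"tz":6,"wx":0,"wy":0,"wz":0},{"tx":0,"ty":0,"tz":0,"wx":0,"wy":0,"wz":0},{"tx":0,"ty":0,"tz":0,"wx":0,"wy":0,"wz":0},{"tx":0,"ty":0,"tz":0,"wx":0,"wy":0,"wz":0},{"tx":0,"ty":0,"tz":0,"wx":0,"wy":0,"wz":0}]'
python3 go.py .392 -.260 .0505 171.3
```

```text
time_s: 20.18
tcp_pos: [0.3925, -0.2612, 0.0642]
eef_rot: [-179.9, 0.2, 171.3]
contact_force: [0.5, 0.3, -1.6]
finger_gap: 0.164
grasp_force: 58.7
t 20.18 tcp [ 392.5 -261.2   64.2] rot [-179.9    0.2  171.3] j6 -129.5 | turn [-0.001  0.003  0.   ] rows 0.0 | shift [ 0.7  1.1 13.7] rows 0.3
```

```bash
python3 -m creep '[{"tx":0.7,"ty":1.1,"tz":5,"wx":0,"wy":0,"wz":0},{"tx":0,"ty":0,"tz":4,"wx":0,"wy":0,"wz":0},{"tx":0,"ty":0,"tz":3,"wx":0,"wy":0,"wz":0},{"tx":0,"ty":0,"tz":2,"wx":0,"wy":0,"wz":0},{"tx":0,"ty":0,"tz":0,"wx":0,"wy":0,"wz":0},{"tx":0,"ty":0,"tz":0,"wx":0,"wy":0,"wz":0},{"tx":0,"ty":0,"tz":0,"wx":0,"wy":0,"wz":0},{"tx":0,"ty":0,"tz":0,"wx":0,"wy":0,"wz":0}]'
```

```text
time_s: 20.85
tcp_pos: [0.3913, -0.2594, 0.0501]
eef_rot: [180.0, 0.1, 171.3]
contact_force: [-3.4, 3.7, 10.1]
finger_gap: 0.161
grasp_force: 59.9
```

```bash
python3 -m creep '[{"tx":0,"ty":0,"tz":0,"wx":0,"wy":0,"wz":0},{"tx":0,"ty":0,"tz":0,"wx":0,"wy":0,"wz":0},{"tx":0,"ty":0,"tz":0,"wx":0,"wy":0,"wz":0},{"tx":0,"ty":0,"tz":0,"wx":0,"wy":0,"wz":0},{"tx":0,"ty":0,"tz":0,"wx":0,"wy":0,"wz":0},{"tx":0,"ty":0,"tz":-10,"wx":0,"wy":0,"wz":0},{"tx":0,"ty":0,"tz":-20,"wx":0,"wy":0,"wz":0},{"tx":0,"ty":0,"tz":-30,"wx":0,"wy":0,"wz":0},{"tx":0,"ty":0,"tz":-30,"wx":0,"wy":0,"wz":0},{"tx":0,"ty":0,"tz":-30,"wx":0,"wy":0,"wz":0},{"tx":0,"ty":0,"tz":-15,"wx":0,"wy":0,"wz":0},{"tx":0,"ty":0,"tz":0,"wx":0,"wy":0,"wz":0},{"tx":0,"ty":0,"tz":0,"wx":0,"wy":0,"wz":0}]' 0.6
python3 look.py w10
python3 - <<'E'
from seg import *
c=load("w10");C=cloud(c);b=np.array([.392,-.26]);d=np.hypot(C[:,:,0]-b[0],C[:,:,1]-b[1])
m=(C[:,:,2]>.061)&(C[:,:,2]<.072)&(d<.03);print("post",m.sum(),C[m].mean(0).round(4))
m=(C[:,:,2]>.012)&(C[:,:,2]<.034)&(d<.05);q=C[m];print("dome",(q.min(0)+q.max(0))/2,q.max(0)-q.min(0))
print(blobs(c,(0,60,100),(20,255,255),.006,500,(.392,-.26)))
E
python3 -m creep '[{"tx":0,"ty":0,"tz":0,"wx":0,"wy":0,"wz":0.06},{"tx":0,"ty":0,"tz":0,"wx":0,"wy":0,"wz":0.12},{"tx":0,"ty":0,"tz":0,"wx":0,"wy":0,"wz":0.12},{"tx":0,"ty":0,"tz":0,"wx":0,"wy":0,"wz":0.12},{"tx":0,"ty":0,"tz":0,"wx":0,"wy":0,"wz":0.12},{"tx":0,"ty":0,"tz":0,"wx":0,"wy":0,"wz":0.12},{"tx":0,"ty":0,"tz":0,"wx":0,"wy":0,"wz":0.12},{"tx":0,"ty":0,"tz":0,"wx":0,"wy":0,"wz":0.12},{"tx":0,"ty":0,"tz":0,"wx":0,"wy":0,"wz":0.12},{"tx":0,"ty":0,"tz":0,"wx":0,"wy":0,"wz":0.12},{"tx":0,"ty":0,"tz":0,"wx":0,"wy":0,"wz":0.12},{"tx":0,"ty":0,"tz":0,"wx":0,"wy":0,"wz":0.12},{"tx":0,"ty":0,"tz":0,"wx":0,"wy":0,"wz":0.12},{"tx":0,"ty":0,"tz":0,"wx":0,"wy":0,"wz":0.12},{"tx":0,"ty":0,"tz":0,"wx":0,"wy":0,"wz":0.12},{"tx":0,"ty":0,"tz":0,"wx":0,"wy":0,"wz":0.12},{"tx":0,"ty":0,"tz":0,"wx":0,"wy":0,"wz":0.11},{"tx":0,"ty":0,"tz":0,"wx":0,"wy":0,"wz":0},{"tx":0,"ty":0,"tz":0,"wx":0,"wy":0,"wz":0}]'
python3 go.py .5475 -.381 .19 65
```

```text
time_s: 21.93
tcp_pos: [0.3917, -0.2601, 0.186]
eef_rot: [-179.9, 0.3, 171.3]
contact_force: [0.3, 0.3, -0.2]
finger_gap: 0.799
grasp_force: 0.0
post 355 [ 0.391  -0.2603  0.0657]
dome [ 0.39165167 -0.26042777  0.02286529] [0.06817168 0.06835131 0.02172582]
[([390.3, -261.3], [94.6, 94.8], 81.4, 7519)]
time_s: 23.57
tcp_pos: [0.3906, -0.2589, 0.1832]
eef_rot: [-180.0, -0.1, 58.6]
contact_force: [0.3, 0.7, 0.2]
finger_gap: 0.8
grasp_force: 0.0
t 23.57 tcp [ 390.6 -258.9  183.2] rot [-1.80e+02 -1.00e-01  5.86e+01] j6 -16.8 | turn [-0.    -0.002 -0.111] rows 0.9 | shift [-44.4 193.8  -6.8] rows 5.0
```

```bash
python3 -m creep '[{"tx":0,"ty":0,"tz":0,"wx":0,"wy":0,"wz":-0.111},{"tx":-4,"ty":14,"tz":-3,"wx":0,"wy":0,"wz":0},{"tx":-7,"ty":30,"tz":-4,"wx":0,"wy":0,"wz":0},{"tx":-8,"ty":35,"tz":0,"wx":0,"wy":0,"wz":0},{"tx":-8,"ty":35,"tz":0,"wx":0,"wy":0,"wz":0},{"tx":-8,"ty":35,"tz":0,"wx":0,"wy":0,"wz":0},{"tx":-6,"ty":28,"tz":0,"wx":0,"wy":0,"wz":0},{"tx":-3.4,"ty":16.8,"tz":0,"wx":0,"wy":0,"wz":0},{"tx":0,"ty":0,"tz":0,"wx":0,"wy":0,"wz":0},{"tx":0,"ty":0,"tz":0,"wx":0,"wy":0,"wz":0},{"tx":0,"ty":0,"tz":0,"wx":0,"wy":0,"wz":0},{"tx":0,"ty":0,"tz":0,"wx":0,"wy":0,"wz":0}]'
python3 look.py w11;python3 go.py .5475 -.381 .040 65
python3 - <<'E'
from seg import *
c=load("w11");C=cloud(c);d=np.hypot(C[:,:,0]-.547,C[:,:,1]+.381)
hsv=cv2.cvtColor(c["pixels"],cv2.COLOR_RGB2HSV)
m=(C[:,:,2]>.055)&(C[:,:,2]<.064)&(d<.16)
k,l,st,_=cv2.connectedComponentsWithStats(m.astype(np.uint8))
for i in range(1,k):
    if st[i,4]>200:
        q=C[l==i];print(st[i],((q.min(0)+q.max(0))/2).round(4),(q.max(0)-q.min(0)).round(4),np.median(hsv[l==i],0))
E
```

```text
time_s: 24.57
tcp_pos: [0.5468, -0.3814, 0.1916]
eef_rot: [180.0, -0.1, 64.9]
contact_force: [-1.1, 0.6, -0.9]
finger_gap: 0.804
grasp_force: 0.0
t 24.62 tcp [ 546.9 -381.6  191.9] rot [ 1.799e+02 -1.000e-01  6.480e+01] j6 -20.0 | turn [ 0.001 -0.001 -0.003] rows 0.0 | shift [  0.8   0.3 151.9] rows 3.8
[ 374  123   50   52 1929] [ 0.6209 -0.3509  0.0594] [0.0367 0.0366 0.0089] [139. 144. 231.]
[ 229  134   50   51 1875] [ 0.5212 -0.3125  0.0595] [0.0361 0.0363 0.009 ] [139. 140. 235.]
[ 302  206   47   47 1604] [ 0.5466 -0.3828  0.0594] [0.0365 0.0359 0.0088] [ 27. 109. 254.]
[ 326  304   43   41 1299] [ 0.5278 -0.4657  0.0591] [0.0365 0.0358 0.0082] [138. 143. 110.]
```

View pics/w11.png

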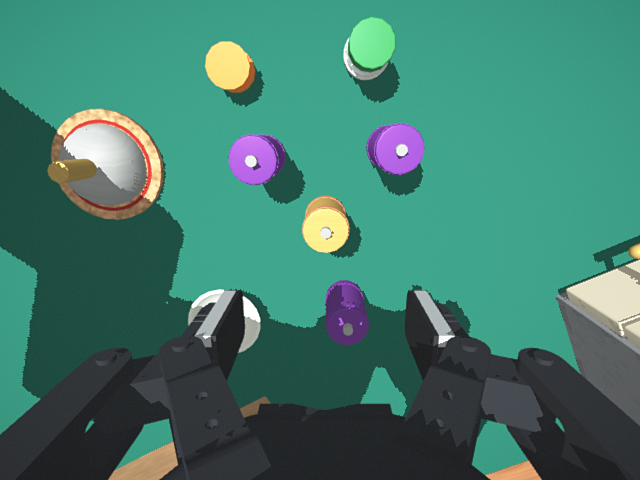

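```bash
python3 -m creep '[{"tx":-1.2,"ty":0.3,"tz":14,"wx":0,"wy":0,"wz":0},{"tx":0,"ty":0,"tz":28,"wx":0,"wy":0,"wz":0},{"tx":0,"ty":0,"tz":32,"wx":0,"wy":0,"wz":0},{"tx":0,"ty":0,"tz":32,"wx":0,"wy":0,"wz":0},{"tx":0,"ty":0,"tz":26,"wx":0,"wy":0,"wz":0},{"tx":0,"ty":0,"tz":14,"wx":0,"wy":0,"wz":0},{"tx":0,"ty":0,"tz":5,"wx":0,"wy":0,"wz":0},{"tx":0,"ty":0,"tz":0,"wx":0,"wy":0,"wz":0},{"tx":0,"ty":0,"tz":0,"wx":0,"wy":0,"wz":0},{"tx":0,"ty":0,"tz":0,"wx":0,"wy":0,"wz":0}]'
python3 -m creep '[{"tx":0,"ty":0,"tz":0,"wx":0,"wy":0,"wz":0},{"tx":0,"ty":0,"tz":0,"wx":0,"wy":0,"wz":0},{"tx":0,"ty":0,"tz":0,"wx":0,"wy":0,"wz":0},{"tx":0,"ty":0,"tz":0,"wx":0,"wy":0,"wz":0},{"tx":0,"ty":0,"tz":0,"wx":0,"wy":0,"wz":0},{"tx":0,"ty":0,"tz":0,"wx":0,"wy":0,"wz":0},{"tx":0,"ty":0,"tz":0,"wx":0,"wy":0,"wz":0}]' -1
python3 -m creep '[{"tx":0,"ty":0,"tz":-10,"wx":0,"wy":0,"wz":0},{"tx":0,"ty":0,"tz":-20,"wx":0,"wy":0,"wz":0},{"tx":0,"ty":0,"tz":-30,"wx":0,"wy":0,"wz":0},{"tx":0,"ty":0,"tz":-35,"wx":0,"wy":0,"wz":0},{"tx":0,"ty":0,"tz":-30,"wx":0,"wy":0,"wz":0},{"tx":0,"ty":0,"tz":-15,"wx":0,"wy":0,"wz":0},{"tx":0,"ty":0,"tz":0,"wx":0,"wy":0,"wz":0},{"tx":0,"ty":0,"tz":0,"wx":0,"wy":0,"wz":0}]'
python3 go.py .534 .399 .18 65
```

```text
time_s: 25.45
tcp_pos: [0.5489, -0.3848, 0.0433]
eef_rot: [179.7, 0.0, 64.8]
contact_force: [0.7, -0.4, 1.0]
finger_gap: 0.802
grasp_force: 0.0
time_s: 26.03
tcp_pos: [0.5482, -0.384, 0.0425]
eef_rot: [179.8, 0.0, 64.8]
contact_force: [-2.0, 1.9, 6.7]
finger_gap: 0.404
grasp_force: 59.4
time_s: 26.7
tcp_pos: [0.5476, -0.3836, 0.1816]
eef_rot: [179.8, -0.0, 64.8]
contact_force: [-1.1, -0.1, -4.8]
finger_gap: 0.401
grasp_force: 60.5
t 26.7 tcp [ 547.6 -383.6  181.6] rot [179.8  -0.   64.8] j6 -20.0 | turn [ 0.003 -0.    -0.004] rows 0.0 | shift [ 703.5 -343.     1.6] rows 19.6
```

```bash
python3 -m creep '[{"tx":12,"ty":-7,"tz":0,"wx":0,"wy":0,"wz":0},{"tx":20,"ty":-12,"tz":0,"wx":0,"wy":0,"wz":0},{"tx":25,"ty":-14.5,"tz":0,"wx":0,"wy":0,"wz":0},{"tx":25,"ty":-14.5,"tz":0,"wx":0,"wy":0,"wz":0},{"tx":25,"ty":-14.5,"tz":0,"wx":0,"wy":0,"wz":0},{"tx":25,"ty":-14.5,"tz":0,"wx":0,"wy":0,"wz":0},{"tx":25,"ty":-14.5,"tz":0,"wx":0,"wy":0,"wz":0},{"tx":25,"ty":-14.5,"tz":0,"wx":0,"wy":0,"wz":0},{"tx":25,"ty":-14.5,"tz":0,"wx":0,"wy":0,"wz":0},{"tx":25,"ty":-14.5,"tz":0,"wx":0,"wy":0,"wz":0},{"tx":25,"ty":-14.5,"tz":0,"wx":0,"wy":0,"wz":0},{"tx":25,"ty":-14.5,"tz":0,"wx":0,"wy":0,"wz":0},{"tx":25,"ty":-14.5,"tz":0,"wx":0,"wy":0,"wz":0},{"tx":25,"ty":-14.5,"tz":0,"wx":0,"wy":0,"wz":0},{"tx":20,"ty":-12,"tz":0,"wx":0,"wy":0,"wz":0},{"tx":12,"ty":-7,"tz":0,"wx":0,"wy":0,"wz":0}]'
python3 go.py .534 .399 .18 65
```

```text
time_s: 28.03
tcp_pos: [0.5081, 0.0389, 0.1779]
eef_rot: [-179.8, 0.0, 64.9]
contact_force: [1.1, 0.3, -3.6]
finger_gap: 0.402
grasp_force: 60.5
t 28.03 tcp [508.1  38.9 177.9] rot [-179.8    0.    64.9] j6 16.1 | turn [-0.003  0.    -0.002] rows 0.0 | shift [ 337.3 -128.7   -2.1] rows 9.0
```

Now stop about 110 mm short (tx 227, ty -129) and look.

```bash
python3 -m creep '[{"tx":12,"ty":-7,"tz":0,"wx":0,"wy":0,"wz":0},{"tx":20,"ty":-12,"tz":0,"wx":0,"wy":0,"wz":0},{"tx":25,"ty":-14,"tz":0,"wx":0,"wy":0,"wz":0},{"tx":25,"ty":-14,"tz":0,"wx":0,"wy":0,"wz":0},{"tx":25,"ty":-14,"tz":0,"wx":0,"wy":0,"wz":0},{"tx":25,"ty":-14,"tz":0,"wx":0,"wy":0,"wz":0},{"tx":25,"ty":-14,"tz":0,"wx":0,"wy":0,"wz":0},{"tx":25,"ty":-14,"tz":0,"wx":0,"wy":0,"wz":0},{"tx":20,"ty":-12,"tz":0,"wx":0,"wy":0,"wz":0},{"tx":15,"ty":-8,"tz":0,"wx":0,"wy":0,"wz":0},{"tx":10,"ty":-6,"tz":0,"wx":0,"wy":0,"wz":0},{"tx":0,"ty":0,"tz":0,"wx":0,"wy":0,"wz":0},{"tx":0,"ty":0,"tz":0,"wx":0,"wy":0,"wz":0},{"tx":0,"ty":0,"tz":0,"wx":0,"wy":0,"wz":0},{"tx":0,"ty":0,"tz":0,"wx":0,"wy":0,"wz":0}]'
python3 look.py w12
python3 - <<'E'
from seg import *
c=load("w12");print(blobs(c,(0,0,150),(179,60,255),.018,400,(.534,.399),.1))
C=cloud(c);d=np.hypot(C[:,:,0]-.534,C[:,:,1]-.399);m=(d<.06)&(C[:,:,2]>.012)&(C[:,:,2]<.03);q=C[m];print(len(q),(q.min(0)+q.max(0))/2,q.max(0)-q.min(0))
E
python3 go.py .534 .399 .0475 65
```

```text
time_s: 29.28
tcp_pos: [0.4906, 0.2953, 0.1801]
eef_rot: [179.9, 0.0, 64.7]
contact_force: [0.3, -0.5, -3.7]
finger_gap: 0.398
grasp_force: 60.5
[([533.0, 401.4], [70.9, 70.9], 154.8, 7491)]
1793 [0.53295444 0.40098732 0.0163075 ] [0.07163104 0.07136339 0.00860916]
t 29.33 tcp [490.8 295.4 180.3] rot [179.9  -0.   64.7] j6 44.5 | turn [ 0.002 -0.    -0.005] rows 0.0 | shift [112.2  -4.6 132.8] rows 4.3
```

View pics/w12.png

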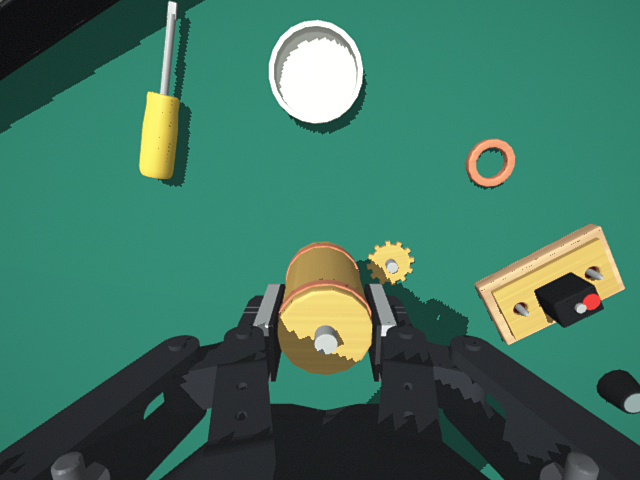

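```bash
python3 -m creep '[{"tx":10,"ty":-1,"tz":0,"wx":0,"wy":0,"wz":0},{"tx":20,"ty":-2,"tz":0,"wx":0,"wy":0,"wz":0},{"tx":25,"ty":-2,"tz":0,"wx":0,"wy":0,"wz":0},{"tx":25,"ty":-1,"tz":10,"wx":0,"wy":0,"wz":0},{"tx":20,"ty":0,"tz":20,"wx":0,"wy":0,"wz":0},{"tx":13.6,"ty":0,"tz":22,"wx":0,"wy":0,"wz":0},{"tx":0,"ty":0,"tz":22,"wx":0,"wy":0,"wz":0},{"tx":0,"ty":0,"tz":14,"wx":0,"wy":0,"wz":0},{"tx":0,"ty":0,"tz":6,"wx":0,"wy":0,"wz":0},{"tx":0,"ty":0,"tz":0,"wx":0,"wy":0,"wz":0},{"tx":0,"ty":0,"tz":0,"wx":0,"wy":0,"wz":0},{"tx":0,"ty":0,"tz":0,"wx":0,"wy":0,"wz":0},{"tx":0,"ty":0,"tz":0,"wx":0,"wy":0,"wz":0}]'
python3 go.py .533 .401 .0475 65
```

```text
time_s: 30.42
tcp_pos: [0.535, 0.4021, 0.0887]
eef_rot: [179.8, -0.2, 64.8]
contact_force: [0.4, 0.5, -4.3]
finger_gap: 0.4
grasp_force: 60.5
t 30.42 tcp [535.  402.1  88.7] rot [179.8  -0.2  64.8] j6 52.1 | turn [ 0.004 -0.003 -0.004] rows 0.1 | shift [-1.8 -1.4 41.2] rows 1.0
```

```bash
python3 -m creep '[{"tx":-1.8,"ty":-1.4,"tz":6,"wx":0.003,"wy":0,"wz":0},{"tx":0,"ty":0,"tz":10,"wx":0,"wy":0,"wz":0},{"tx":0,"ty":0,"tz":10,"wx":0,"wy":0,"wz":0},{"tx":0,"ty":0,"tz":6,"wx":0,"wy":0,"wz":0},{"tx":0,"ty":0,"tz":4,"wx":0,"wy":0,"wz":0},{"tx":0,"ty":0,"tz":3,"wx":0,"wy":0,"wz":0},{"tx":0,"ty":0,"tz":0,"wx":0,"wy":0,"wz":0},{"tx":0,"ty":0,"tz":0,"wx":0,"wy":0,"wz":0},{"tx":0,"ty":0,"tz":0,"wx":0,"wy":0,"wz":0},{"tx":0,"ty":0,"tz":0,"wx":0,"wy":0,"wz":0}]'
python3 go.py .533 .401 .0475 65
```

```text
time_s: 31.25
tcp_pos: [0.5319, 0.4008, 0.0476]
eef_rot: [-180.0, -0.0, 64.8]
contact_force: [-0.6, -0.3, -1.9]
finger_gap: 0.405
grasp_force: 60.6
t 31.25 tcp [531.9 400.8  47.6] rot [-180.    -0.    64.8] j6 52.0 | turn [-0.001 -0.001 -0.004] rows 0.0 | shift [0.6 1.  0.1] rows 0.0
```

```bash
python3 -m creep '[{"tx":0,"ty":0,"tz":0.6,"wx":0,"wy":0,"wz":0},{"tx":0,"ty":0,"tz":0,"wx":0,"wy":0,"wz":0},{"tx":0,"ty":0,"tz":0,"wx":0,"wy":0,"wz":0}]'
python3 -m creep '[{"tx":0,"ty":0,"tz":0,"wx":0,"wy":0,"wz":0},{"tx":0,"ty":0,"tz":0,"wx":0,"wy":0,"wz":0},{"tx":0,"ty":0,"tz":0,"wx":0,"wy":0,"wz":0},{"tx":0,"ty":0,"tz":0,"wx":0,"wy":0,"wz":0},{"tx":0,"ty":0,"tz":0,"wx":0,"wy":0,"wz":0},{"tx":0,"ty":0,"tz":-8,"wx":0,"wy":0,"wz":0},{"tx":0,"ty":0,"tz":-15,"wx":0,"wy":0,"wz":0},{"tx":0,"ty":0,"tz":-25,"wx":0,"wy":0,"wz":0},{"tx":0,"ty":0,"tz":-30,"wx":0,"wy":0,"wz":0},{"tx":0,"ty":0,"tz":-30,"wx":0,"wy":0,"wz":0},{"tx":0,"ty":0,"tz":-30,"wx":0,"wy":0,"wz":0},{"tx":0,"ty":0,"tz":-15,"wx":0,"wy":0,"wz":0},{"tx":0,"ty":0,"tz":0,"wx":0,"wy":0,"wz":0},{"tx":0,"ty":0,"tz":0,"wx":0,"wy":0,"wz":0}]' 0.6
python3 look.py w13;python3 - <<'E'
from bench import env
import numpy as np,cv2
from h import *
c=load("w13");C=cloud(c);m=(C[:,:,2]>.058)&(C[:,:,2]<.069)&(np.hypot(C[:,:,0]-.533,C[:,:,1]-.401)<.04);q=C[m];print(len(q),(q.min(0)+q.max(0))/2,q.max(0)-q.min(0))
I=[c["pixels"][:,:,::-1]]
for n in ("scene","side"): I.append(env.camera(n)["pixels"][:,:,::-1])
w=lambda i:cv2.resize(i,(400,300))
cv2.imwrite("pics/f.png",np.vstack([np.hstack([w(I[0]),w(I[1])]),np.hstack([w(I[2]),w(I[1][100:470,200:500])])]))
E
```

```text
time_s: 31.5
tcp_pos: [0.5319, 0.401, 0.0476]
eef_rot: [-180.0, -0.1, 64.8]
contact_force: [-2.6, -0.2, 2.3]
finger_gap: 0.405
grasp_force: 61.1
time_s: 32.67
tcp_pos: [0.5327, 0.401, 0.2027]
eef_rot: [179.9, -0.2, 64.8]
contact_force: [0.8, -0.0, -0.3]
finger_gap: 0.803
grasp_force: 0.0
1556 [0.53065812 0.40181316 0.0633735 ] [0.03640839 0.03633982 0.01066562]
```

View pics/f.png

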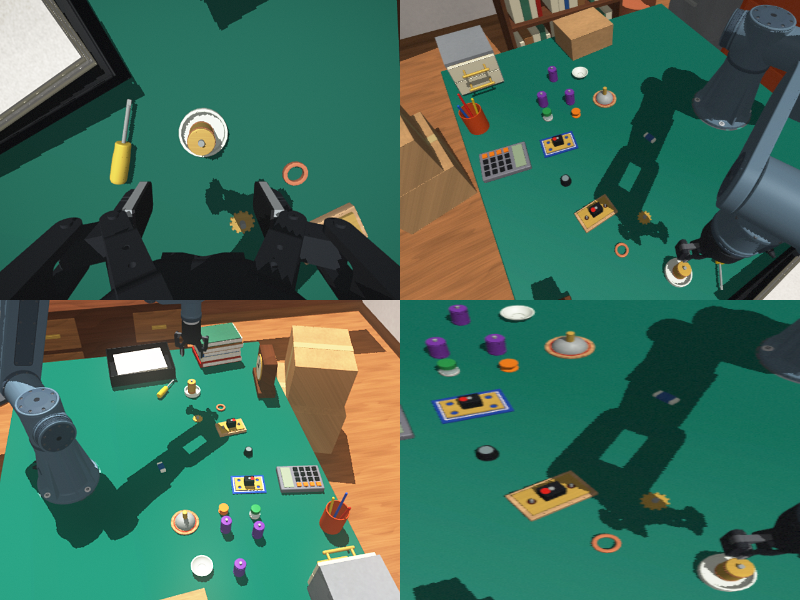

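The views show both plates down on the stand and the pad, the bell upright on the cork pad, and the weight upright in the cup at about (203,135), with the gripper clear of everything. I'm handing the job in.

```bash
python3 -c "
from bench import env;print(env.finish_job())"
```

```text
the job is handed in; nothing more can be done
None
```

All four parts are placed and I handed the job in at about 33 s; the plates, bell and weight each measured within 3 mm of their targets in the last camera views, though the hand-in returned no verdict.

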